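# Draw the hot steriliser tray out to its stop with the tray hook

### The arm

A 6-joint arm with a two-finger parallel gripper is mounted at the origin on the work surface. World frame = base frame: x ahead of the robot, y to its left, z up, the work surface at z = 0. Lengths are in m, angles in rad, forces in N, time in s.
With the tool pointing down it reaches from about 0.275 to 0.875 m from the base axis. Payload 12.5 kg.
Tool frame: the origin (TCP) lies midway between the tips of the shut fingers; the grasp point (between the pads) lies 19 mm behind it; z points along the fingers, y is the direction in which the jaws open and shut (so a half turn about z gives the same grasp; the last joint's range is limited). The gripper opens to 85 mm and grips with 20 to 120 N. Pads are 22 mm wide; open, the fingers measure 114 mm over their backs; the gripper's body (76 mm by 85 mm) begins 54 mm behind the grasp point. The pads swing forward as they close: fully open they stand 13 mm farther back than shut.
Start: joints at [1.205, 0.351, 1.652, -0, 1.139, -0.085], TCP at [0.152, 0.528, 0.231] pointing down, gripper open.
Joint ranges: [-2.75, 2.75], [-0.79, 2.1], [0.01, 2.65], [-1.57, 4.71], [0.07, 3.14], [-2.87, 2.87]. Speed limits (rad/s): [2.22, 2.22, 2.79, 3.14, 3.14, 3.14].

### API

Orientations are given as [roll, pitch, yaw] about the fixed x, y, z axes, in that order (R = Rz(yaw) Ry(pitch) Rx(roll)).
In Python, from workcell import ctrl gives the robot as it stands.
- The arm moves only by the tool move_arm, never from a script. Its argument "series" is a list of rows, each a list of 3 entries, a list of its own where there are three numbers: the finger opening in m, from 0 to 0.0854, then the shift along the tool's x, y, z in m, then the turn, a rotation vector about the tool's x, y, z in degrees. A call has 1 to 20 rows; each row shifts and turns the commanded pose from where the row before left it, along the tool's axes as they then stand; what a row does not reach is not made up. A row lasts 1/10 s, in which the tool goes at most 50 mm and 8.59 degrees, less where a joint would pass 70% of its speed; a pose out of reach is approached as far as the arm can. A call is refused whole if a number of a shift passes 0.05 or a number of a turn 8.59, either way. A call with a gripper value outside its range is refused whole. The fingers move at their own pace and stop on an object; the grip force is fixed at half the most. Time passes only in rows, so rows that do not move let the fingers close. It gives the time, the measured TCP pose, the force and the opening at its end, in the units of the state.
- ctrl.state(): the state, without advancing time (a new reading comes with each control period).
- ctrl.camera(name): name is "side" or "top" or "wrist"; returns the picture (480x640x3 uint8, blue, green, red); there is no depth.
- ctrl.camera_info(name): a dict with "camera_matrix" (3x3 intrinsics, pixels), "rvec" (rotation vector, rad) and "tvec" (3), from world to camera coordinates, as OpenCV has them. Camera axes: x right, y down, z forward; pixel columns grow to the right and rows downward; lengths in m; the calibration is good to about 2 mm. A picture is of the moment at which its call begins: read the wrist's pose just before it. camera_info takes no time and is no camera call; for the wrist camera it gives the pose at the moment of the call.
- ctrl.hand_in(): hands the job in, once; it reports no verdict.
The state is a dict: "time_s": time; "q": joint angles; "qd": joint speeds; "joint_torque": joint torques, N m; "ee_pos": TCP position; "tool_rot": TCP orientation; "contact_force": force on the tool from outside, world axes, zero at the start; "torque": the same for the moment, N m; "finger_gap": opening from 0.0 (shut) to 1.0 (fully open).
Only numpy, scipy, OpenCV 4.12 (cv2) and the standard library are available. Lean on these libraries where they do the work, as an engineer would, in place of code of your own. Each camera call takes 0.05 s, during which the arm holds its last target.

### The job

The top tray in the steriliser rack is still hot, so never touch it with the hand. Take the tray hook from its rest, hook it behind the tray's near rim and draw the tray out slowly, by feel, until it comes up firmly against its stop, wherever that is set - a firm steady pull of about 12 N, never as much as 20 N - keeping the little cup in it upright. Then unhook, leave the tray out at its stop, lay the hook back on its rest the way it lay and let go, without disturbing the other things on the counter.

Things in the scene. Friction and masses are not known exactly. Their poses are not given: they have to be found in the camera images.
- rack: Fixed two-tier steel rack 300 deep x 196 wide x 125 mm high, open above and in front. Origin on the counter under the middle of its open front end; x into the rack, z up. The tray's flanges ride on two runners under lips. An 8 mm stop bar across the rack below the tray, clamped by two thumbscrews, is set differently each time (unmeasured): the tray comes up against it with its origin at x = -105 to -65 mm here.
- tray: Top tray, loose, hot, 0.4-0.75 kg: perforated aluminium pan 270 (x) x 160 x 24 mm with 12 mm side flanges. Origin at the underside's near edge, midway across, 94 mm above the counter; axes as the rack's (2.5 mm side play). Near wall x = 0 to 3, floor top z = 3 mm; nothing within 40 mm of that wall. Drag 1.5-5 N; starts at x = 5 to 17 mm in the rack's frame. Two lugs under it (x = 113 mm) meet the stop bar.
- tray_rim (a point): Middle of the top edge of the tray's near wall (tray frame 1.5, 0, 24 mm).
- cup: Small steel cup, 56 mm across its rim, 34 mm high, standing loose in the tray. Origin at the middle of its underside.
- tray_hook: Tray hook, 0.14 kg, lying level on its rest. Black handle 100 (x) x 22 (y) x 20 mm high, origin at its centre; an 8 mm round shaft runs on along +x to a flat steel plate turned down: x = 120 to 125, 24 mm wide (y), z = +4 to -34 mm. Take the handle by its middle from above, 60 N or more.
- hook_tip (a point): Middle of the lower edge of the hook plate's pulling face (tray_hook frame 120, 0, -34 mm).
- hook_rest: Fixed steel rest: base plate 150 x 56 x 8 mm, two forks with flared cheeks 59 mm high: at x = -38 mm one 29 mm wide inside for the handle, at x = 85 mm one 15 mm wide inside for the shaft. Origin on the counter under the handle's middle; x along the lying hook towards its plate. The lying hook's origin is 52 mm above. Room for the fingers between the forks.
- tape_roll: Bystander: roll of paper tape lying flat, 104 mm across, 19 mm high. Origin at the middle of its underside.
- basin: Bystander: blue plastic bowl 140 mm across, 50 mm high. Origin at the middle of its underside.
- bottle: Bystander: white bottle 66 mm across, 170 mm high. Origin at the middle of its underside.
- jar: Bystander: glass jar with steel lid, 72 mm across, 85 mm high. Origin at the middle of its underside.
Mind the look-alikes: they are no part of the job. What is meant by the cup is not yellow, and is the larger of those in its own colour.

How it is judged:
On the way, in this order (a step that is already met when the one before it is completed fails the run):
1. the hook's plate is down inside the tray behind its near rim (z of hook_tip in the frame of tray below 0.019 m and x of hook_tip in the frame of tray between 0.0005 and 0.065 m and y of hook_tip in the frame of tray between -0.075 and 0.075 m), for 0.1 s.
2. the tray is out at its stop and the hook holds it there with a firm pull of more than 8 N (x of stop_bar in the frame of tray above 0.1065 m and contact force between tray_hook and tray above 8 N), for 0.3 s.
At the end, for the whole second after the job is handed in: The tray stands still at its stop (within 3 mm), the cup upright in it; the hook lies still and level in both forks of its rest, plate down, within 20 mm of where it lay lengthwise and 5 mm in height; the robot has let go (x of stop_bar in the frame of tray above 0.106 m and linear speed of each of tray, tray_hook below 0.01 m/s and angle between cup's own z axis and vertical below 0.2 rad and z of cup in the frame of tray between -0.003 and 0.012 m and z of tray_hook in the frame of hook_rest between 0.048 and 0.057 m and x of tray_hook in the frame of hook_rest between -0.02 and 0.02 m and x of hook_tip in the frame of hook_rest above 0.09 m and angle between tray_hook's own z axis and vertical below 0.12 rad); the robot touches nothing.
It fails at once if the hook loads the tray with 20 N or more (contact force between tray_hook and tray above 20 N).
It fails at once if the fingers or the arm touch the hot tray (contact force between any of the fingers, the arm and tray above 0.3 N).
It fails at once if the cup in the tray falls over (angle between cup's own z axis and vertical above 0.5 rad).
It fails at once if a bystander is pushed more than 15 mm or knocked over (distance of any of tape_roll, basin, bottle, jar from where it was at the start of the episode above 0.015 m).
It also fails if it takes over 72 s, if anything falls off the work surface, if the arm or the gripper's body presses on something with over 40 N, if the wrist force passes 120 N, or if a joint passes its speed limit or range.

## Working session

There is one attempt and no reset: what is moved stays moved. The work goes in short steps, Python scripts to look and compute and a tool call to move; the robot and the scene stay as the last step left them, time stands still between calls to the robot, and variables do not carry over. Pictures are saved under pics/ and viewed, and the job is handed in when it is done.

Besides the shell and the picture viewer there is one more tool, called after "Emit:" by a JSON object that holds its "op" and its "data". move_arm: Moves the arm, as the interface text tells. Its arguments: {"type":"object","properties":{"series":{"type":"array"}},"required":["series"]}

```bash
mkdir -p pics; ls
python3 - <<'E'
from workcell import ctrl
import cv2
s=ctrl.state();print(s)
for n in("side","top","wrist"):
    i=ctrl.camera_info(n);print(n,i)
    cv2.imwrite(f"pics/{n}0.png",ctrl.camera(n))
E
```

```text
pics
{'time_s': 0.0, 'q': array([ 1.20539402e+00,  3.51252395e-01,  1.65242021e+00, -2.13232813e-05,
        1.13909696e+00, -8.46060558e-02]), 'qd': array([ 8.11250291e-04, -3.59673930e-06, -2.19414655e-04, -2.67451294e-04,
        8.28559952e-04,  1.09544874e-03]), 'joint_torque': array([-6.00134226e-04, -5.06091857e+01, -2.91417736e+01, -1.70676067e-04,
        4.42014119e-03,  6.14193436e-05]), 'ee_pos': array([0.15228207, 0.52815574, 0.23075104]), 'tool_rot': array([-3.14041831e+00, -8.01683367e-05,  2.86080528e+00]), 'contact_force': array([-0.18806309,  0.0833877 , -0.45119294]), 'torque': array([-0.0073659 , -0.02111881, -0.05638505]), 'finger_gap': 0.999028876267516}
side {'camera_matrix': array([[510.57072631,   0.        , 318.76580885],
       [  0.        , 510.57072631, 241.6529127 ],
       [  0.        ,   0.        ,   1.        ]]), 'rvec': array([ 2.11016896, -0.71011592,  0.37928067]), 'tvec': array([-0.49152098,  0.32377145,  0.85162086])}
top {'camera_matrix': array([[505.89710924,   0.        , 326.69266356],
       [  0.        , 505.89710924, 236.20755264],
       [  0.        ,   0.        ,   1.        ]]), 'rvec': array([ 2.02661901, -2.18540912,  0.25380103]), 'tvec': array([0.05586506, 0.62845213, 1.09182941])}
wrist {'camera_matrix': array([[373.93884373,   0.        , 323.88251779],
       [  0.        , 373.93884373, 233.98215059],
       [  0.        ,   0.        ,   1.        ]]), 'rvec': array([-2.31558887, -1.74420483, -0.25297713]), 'tvec': array([-0.54941788, -0.03709522,  0.37989461])}
```

View pics/side0.png

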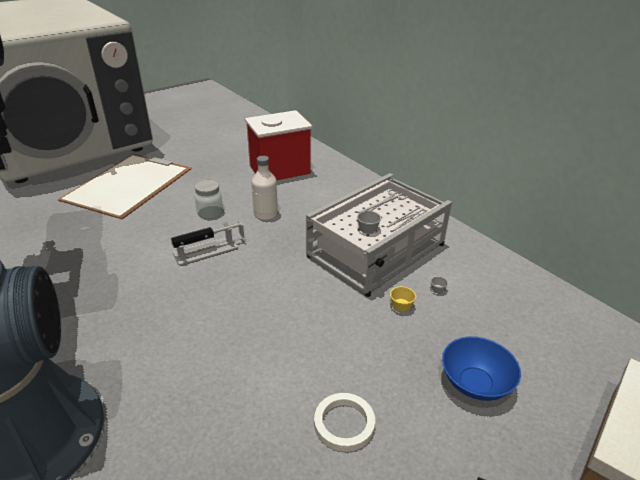

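View pics/top0.png

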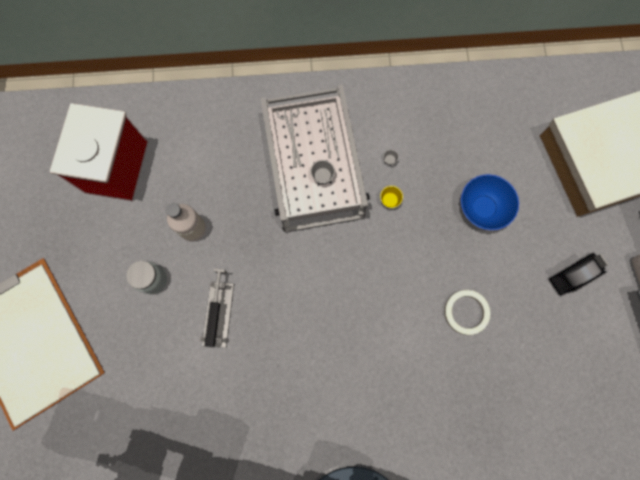

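View pics/wrist0.png

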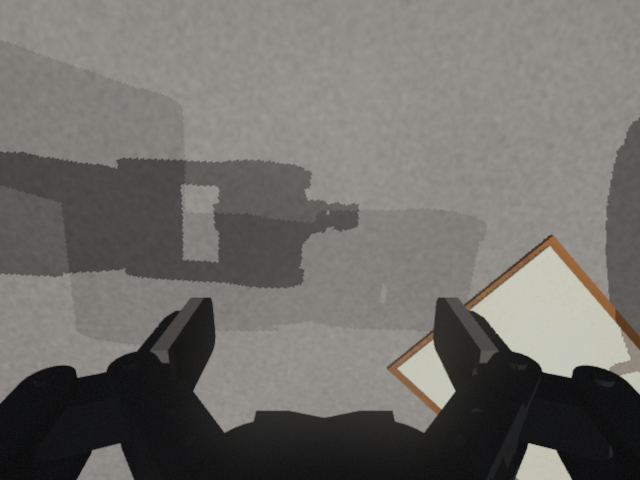

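The wanted cup should be the larger grey one in the tray (side 368,222). The yellow one (402,298) and the small grey one (439,285) are look-alikes. The rack is at top (318,160) and the hook on its rest at top (218,310). I'll confirm with enlarged crops.

Run:
```python
import cv2,numpy as np
a=cv2.imread("pics/side0.png");b=cv2.imread("pics/top0.png")
r=lambda im,x0,y0,x1,y1,f:cv2.resize(im[y0:y1,x0:x1],None,fx=f,fy=f,interpolation=cv2.INTER_CUBIC)
cv2.imwrite("pics/c1.png",r(a,290,165,460,315,4.5))
cv2.imwrite("pics/c2.png",r(b,250,80,410,240,3.7))
cv2.imwrite("pics/c3.png",np.hstack([r(a,160,210,260,280,4),r(b,190,255,250,325+0,4)[:280], r(b,190,290,250,360,4)]) )
```

```text
(no output)
```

View pics/c1.png

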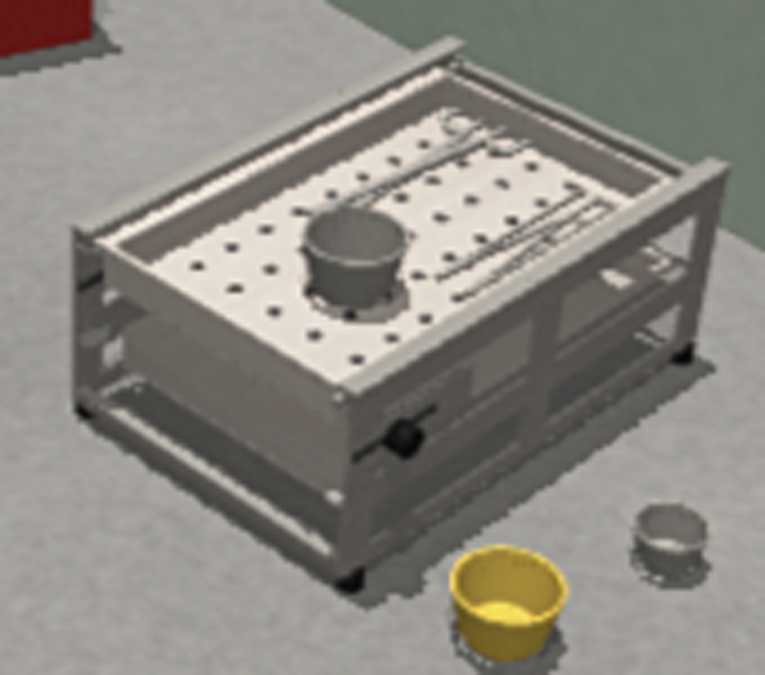

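View pics/c2.png

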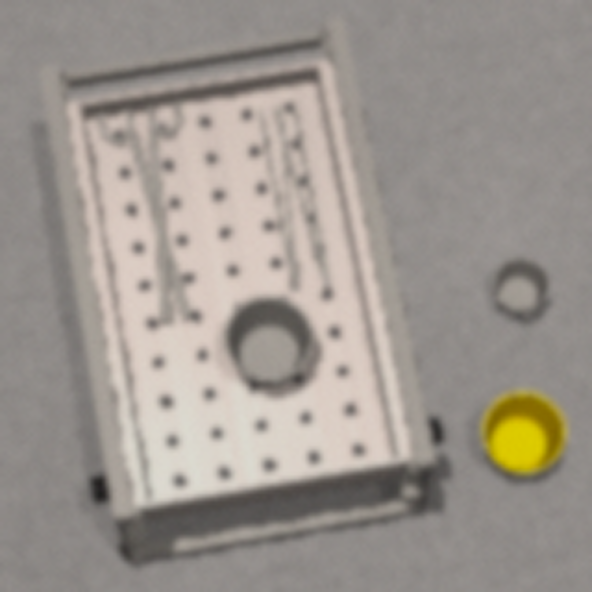

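View pics/c3.png

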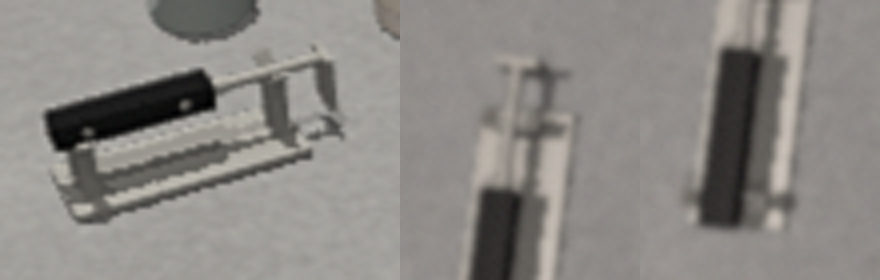

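```bash
cat > h.py <<'E'
import numpy as np,cv2
from scipy.spatial.transform import Rotation as R
from workcell import ctrl
def ray(info,uv,z):
    K,rv,t=info["camera_matrix"],info["rvec"],info["tvec"]
    M=cv2.Rodrigues(np.array(rv))[0]; uv=np.atleast_2d(np.array(uv,float))
    d=(np.linalg.inv(K)@np.c_[uv,np.ones(len(uv))].T).T@M   # world dirs
    c=-M.T@t
    return c+d*((z-c[2])/d[:,2])[:,None]
def proj(info,P):
    return cv2.projectPoints(np.atleast_2d(np.array(P,float)),info["rvec"],info["tvec"],info["camera_matrix"],None)[0][:,0]
def st():
    s=ctrl.state();print("t",round(s["time_s"],2),"p",s["ee_pos"].round(4),"rpy",s["tool_rot"].round(4),"F",s["contact_force"].round(2),"T",s["torque"].round(2),"gap",round(s["finger_gap"],3),"q",s["q"].round(2));return s
def cam(n,f):
    i=ctrl.camera_info(n);im=ctrl.camera(n);cv2.imwrite("pics/"+f,im);np.savez("pics/"+f+".npz",**i);return i,im
def totool(dw,rpy):
    return R.from_euler("xyz",rpy).inv().apply(dw)
E
python3 - <<'E'
from h import *
i=ctrl.camera_info("top");im=cv2.imread("pics/top0.png")
print("cam",(-cv2.Rodrigues(i["rvec"])[0].T@i["tvec"]).round(3))
m=(im.max(2)<60).astype(np.uint8);m[:, :190]=0;m[:,250:]=0;m[:290]=0;m[355:]=0
c=max(cv2.findContours(m,0,2)[0],key=cv2.contourArea)
r=cv2.minAreaRect(c);print(r);b=cv2.boxPoints(r);w=ray(i,b,0.06);print(w.round(4),w.mean(0).round(4))
pc=lambda L:np.array(L)/3.7+[250,80]-0.35
g=lambda n,L,z:print(n,ray(i,pc(L),z).round(4).tolist())
g("rim corners",[(135,508),(408,463)],.118)
g("rail outer L front/back",[(122,545),(47,70)],.125)
g("rail outer R front/back",[(440,480),(345,25)],.125)
g("back wall of tray corners",[(72,105),(322,65)],.118)
h=lambda L,z:ray(i,np.array(L)/4+[190,255]-.4,z).round(4)
print("hook plate ends",h([(95,62),(140,65)],.056), h([(118,62)],.056))
si=ctrl.camera_info("side")
q=lambda L,z:ray(si,np.array(L)/4.5+[290,165]-.4,z).round(4)
print("side rim corners",q([(103,245),(340,388)],.118))
print("side rail tops front",q([(72,230),(345,398)],.125))
E
```

```text
cam [0.371 0.034 1.205]
((212.6999969482422, 324.0999755859375), (9.616652488708496, 42.992095947265625), 8.13010311126709)
[[0.4082 0.2953 0.06  ]
 [0.501  0.2796 0.06  ]
 [0.4963 0.2583 0.06  ]
 [0.4037 0.2744 0.06  ]] [0.4523 0.2769 0.06  ]
rim corners [[0.6707, 0.096, 0.118], [0.6866, -0.0702, 0.118]]
rail outer L front/back [[0.6466, 0.1046, 0.125], [0.9588, 0.1344, 0.125]]
rail outer R front/back [[0.6725, -0.0877, 0.125], [0.9762, -0.0558, 0.125]]
back wall of tray corners [[0.9372, 0.1205, 0.118], [0.9533, -0.0395, 0.118]]
hook plate ends [[0.5743 0.2732 0.056 ]
 [0.5706 0.2476 0.056 ]] [[0.5733 0.2601 0.056 ]]
side rim corners [[ 0.6729  0.0946  0.118 ]
 [ 0.6894 -0.069   0.118 ]]
side rail tops front [[ 0.6621  0.1067  0.125 ]
 [ 0.6795 -0.0828  0.125 ]]
```

Both views agree: near rim centre about (0.680, 0.012), rack yaw about 0.1. The hook handle centre is about (0.452, 0.277), yaw about -0.16. Next I go above the hook for a wrist look.

Run:
```python
from h import *
s=st();i=ctrl.camera_info("wrist")
M=cv2.Rodrigues(i["rvec"])[0];c=-M.T@i["tvec"];T=R.from_euler("xyz",s["tool_rot"])
print("cam in tool",T.inv().apply(c-s["ee_pos"]).round(4)," optical axis",T.inv().apply(M[2]).round(3),"img x",T.inv().apply(M[0]).round(3))
ti=ctrl.camera_info("top")
print(ray(ti,[(142,273),(180,212)],[.085,.17][0]).round(3))
tgt=np.array([0.452,0.277,0.20]);print(totool(tgt-s["ee_pos"],s["tool_rot"]).round(4), np.degrees(2.975-s["tool_rot"][2]))
```

```text
t 0.15 p [0.1523 0.5283 0.2309] rpy [-3.1407e+00 -1.0000e-04  2.8609e+00] F [-0.7  -0.89  0.13] T [ 0.04  0.02 -0.  ] gap 0.999 q [ 1.21  0.35  1.65  0.    1.14 -0.08]
cam in tool [ 7.340e-02 -1.000e-04 -1.433e-01]  optical axis [-0.286  0.     0.958] img x [0.001 1.    0.   ]
[[0.575 0.426 0.085]
 [0.71  0.34  0.085]]
[-0.3576 -0.1583  0.031 ] 6.540094200420073
```

Emit:
{"op": "move_arm", "data": {"series": [[0.085, [-0.036, -0.016, 0.003], [0, 0, 0]], [0.085, [-0.036, -0.016, 0.003], [0, 0, 0]], [0.085, [-0.036, -0.016, 0.003], [0, 0, 0]], [0.085, [-0.036, -0.016, 0.003], [0, 0, 0]], [0.085, [-0.036, -0.016, 0.003], [0, 0, 0]], [0.085, [-0.036, -0.016, 0.003], [0, 0, 0]], [0.085, [-0.036, -0.016, 0.003], [0, 0, 0]], [0.085, [-0.036, -0.016, 0.003], [0, 0, 0]], [0.085, [-0.036, -0.016, 0.003], [0, 0, 0]], [0.085, [-0.036, -0.016, 0.003], [0, 0, 0]], [0.085, [0, 0, 0], [0, 0, -6.5]], [0.085, [0, 0, 0], [0, 0, 0]]]}}

```text
time_s: 1.35
ee_pos: [0.4543, 0.2742, 0.2009]
tool_rot: [-3.141, -0.001, 2.974]
contact_force: [0.3, 0.4, -1.1]
finger_gap: 0.997
```

Run:
```python
from h import *
st();cam("wrist","w1.png");cam("top","t1.png")
```

```text
t 1.35 p [0.4543 0.2742 0.2009] rpy [-3.1412e+00 -6.0000e-04  2.9743e+00] F [ 0.3   0.4  -1.11] T [0.03 0.02 0.  ] gap 0.997 q [ 0.46  0.35  1.73  0.    1.06 -0.95]
```

View pics/w1.png

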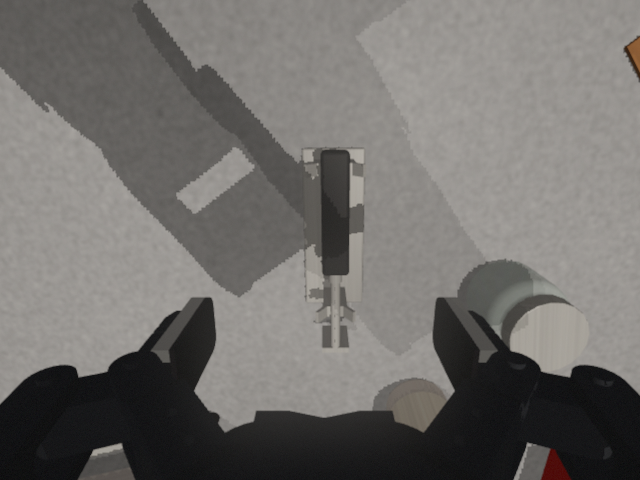

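The wrist view shows the handle at columns 321-349, rows 150-275, and the plate at (335,345). It is nearly parallel to the tool axis.

Run:
```python
from h import *
i=dict(np.load("pics/w1.png.npz"));im=cv2.imread("pics/w1.png")
m=(im.max(2)<75).astype(np.uint8);m[:,:312]=0;m[:,360:]=0;m[:145]=0;m[285:]=0
m=cv2.morphologyEx(m,cv2.MORPH_OPEN,np.ones((7,7)))
c=max(cv2.findContours(m,0,2)[0],key=cv2.contourArea);r=cv2.minAreaRect(c);print(r,cv2.boundingRect(c))
z=.062
w=ray(i,cv2.boxPoints(r),z);print(w.round(4),w.mean(0).round(4))
# row-wise midline
rows=np.arange(160,270,5);mid=[np.nonzero(m[y])[0].mean() for y in rows]
p=ray(i,np.c_[mid,rows],z);f=np.polyfit(p[:,0],p[:,1],1);print("yaw",np.arctan(f[0]),np.polyval(f,.452))
print("plate", ray(i,[(322,346),(348,346),(335.5,346)],.056).round(4))
big=cv2.resize(im[140:360,280:390],None,fx=2.7,fy=2.7);cv2.imwrite("pics/w1c.png",big)
```

```text
((334.5, 212.0), (124.0, 29.0), 90.0) (320, 150, 30, 125)
[[0.4005 0.2803 0.062 ]
 [0.404  0.3014 0.062 ]
 [0.5016 0.287  0.062 ]
 [0.4977 0.2637 0.062 ]] [0.451  0.2831 0.062 ]
yaw -0.1511166044317295 0.2830774152888817
plate [[0.5679 0.2534 0.056 ]
 [0.5717 0.2761 0.056 ]
 [0.5699 0.2652 0.056 ]]
```

View pics/w1c.png

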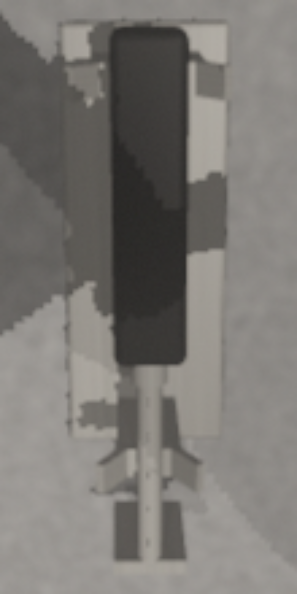

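Run:
```python
from h import *
s=st();print(totool(np.array([0.451,0.2825,0.031])-s["ee_pos"],s["tool_rot"]).round(4), np.degrees(2.990-s["tool_rot"][2]))
i=ctrl.camera_info("side")
print(proj(i,[[.451,.283,.062],[.452,.277,.062],[.451+.1225*.989,.283-.1225*.15,.056]]).round(1), proj(ctrl.camera_info("top"),[[.451,.283,.062]]))
```

```text
t 1.45 p [0.4536 0.2751 0.2012] rpy [-3.1414e+00 -4.0000e-04  2.9716e+00] F [-0.1   0.05 -0.91] T [ 0.05 -0.05  0.02] gap 0.993 q [ 0.46  0.35  1.73  0.    1.06 -0.94]
[0.0037 0.0069 0.1702] 1.0522289337354793
[[190.7 234. ]
 [192.3 235. ]
 [239.  222.7]] [[209.79544502 324.65528005]]
```

Emit:
{"op": "move_arm", "data": {"series": [[0.085, [0.003, 0.005, 0.03], [0, 0, -1]], [0.085, [0, 0, 0.03], [0, 0, 0]], [0.085, [0, 0, 0.03], [0, 0, 0]], [0.085, [0, 0, 0.03], [0, 0, 0]], [0.085, [0, 0, 0.0], [0, 0, 0]]]}}

```text
time_s: 1.95
ee_pos: [0.4494, 0.2801, 0.0784]
tool_rot: [-3.138, -0.005, 2.991]
contact_force: [-0.7, 0.2, -0.3]
finger_gap: 0.994
```

Run:
```python
from h import *
st();cam("wrist","w2.png");cam("side","s2.png")
```

```text
t 1.95 p [0.4494 0.2801 0.0784] rpy [-3.1381 -0.0049  2.9908] F [-0.74  0.18 -0.33] T [-0.03  0.01  0.01] gap 0.994 q [ 0.47  0.53  1.82 -0.    0.8  -0.95]
```

View pics/w2.png

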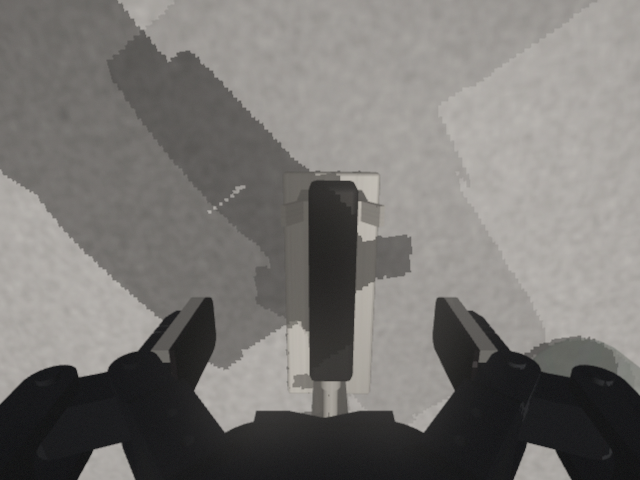

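View pics/s2.png

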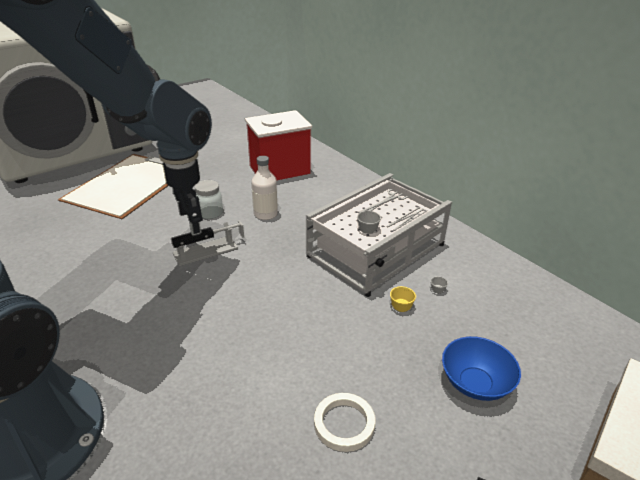

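Emit:
{"op": "move_arm", "data": {"series": [[0.085, [-0.001, 0.003, 0.016], [0, 0, 0]], [0.085, [0, 0, 0.016], [0, 0, 0]], [0.085, [0, 0, 0.015], [0, 0, 0]], [0.085, [0, 0, 0], [0, 0, 0]], [0.0, [0, 0, 0], [0, 0, 0]], [0.0, [0, 0, 0], [0, 0, 0]], [0.0, [0, 0, 0], [0, 0, 0]], [0.0, [0, 0, 0], [0, 0, 0]], [0.0, [0, 0, 0], [0, 0, 0]], [0.0, [0, 0, 0], [0, 0, 0]], [0.0, [0, 0, 0], [0, 0, 0]], [0.0, [0, 0, 0], [0, 0, 0]]]}}

```text
time_s: 3.25
ee_pos: [0.4536, 0.2834, 0.035]
tool_rot: [3.141, 0.001, 2.992]
contact_force: [-1.6, 0.4, 5.6]
finger_gap: 0.245
```

Run:
```python
from h import *
st();cam("wrist","w3.png")
```

```text
t 3.25 p [0.4536 0.2834 0.035 ] rpy [3.1410e+00 7.0000e-04 2.9917e+00] F [-1.56  0.39  5.6 ] T [0.02 0.17 0.06] gap 0.245 q [ 0.47  0.61  1.82  0.    0.71 -0.95]
```

View pics/w3.png

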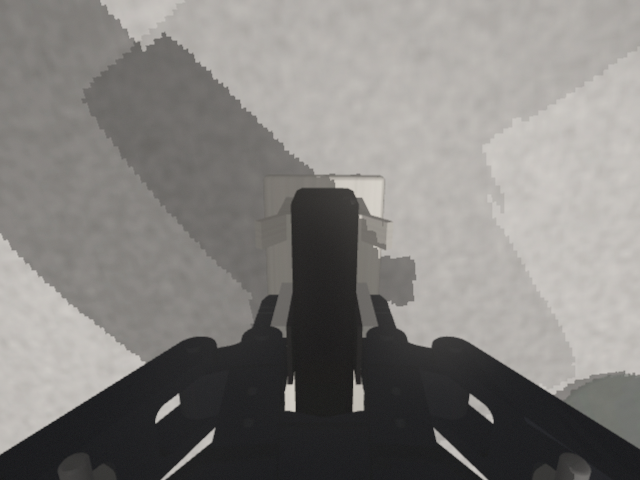

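Gripped: opening 21 mm, centred. Lift and check.

Emit:
{"op": "move_arm", "data": {"series": [[0.0, [0, 0, -0.01], [0, 0, 0]], [0.0, [0, 0, -0.02], [0, 0, 0]], [0.0, [0, 0, -0.025], [0, 0, 0]], [0.0, [0, 0, -0.025], [0, 0, 0]], [0.0, [0, 0, -0.025], [0, 0, 0]], [0.0, [0, 0, -0.025], [0, 0, 0]], [0.0, [0, 0, -0.01], [0, 0, 0]], [0.0, [0, 0, 0], [0, 0, 0]], [0.0, [0, 0, 0], [0, 0, 0]], [0.0, [0, 0, 0], [0, 0, 0]]]}}

```text
time_s: 4.3
ee_pos: [0.4527, 0.2829, 0.173]
tool_rot: [-3.14, -0.002, 2.992]
contact_force: [-0.7, -0.1, -1.1]
finger_gap: 0.244
```

Run:
```python
from h import *
st();i,im=cam("side","s4.png");cv2.imwrite("pics/s4c.png",cv2.resize(im[130:280,130:300],None,fx=4,fy=4))
```

```text
t 4.3 p [0.4527 0.2829 0.173 ] rpy [-3.1403e+00 -1.8000e-03  2.9917e+00] F [-0.68 -0.07 -1.06] T [-0.07 -0.02 -0.02] gap 0.244 q [ 0.47  0.39  1.75  0.    1.   -0.95]
```

View pics/s4c.png

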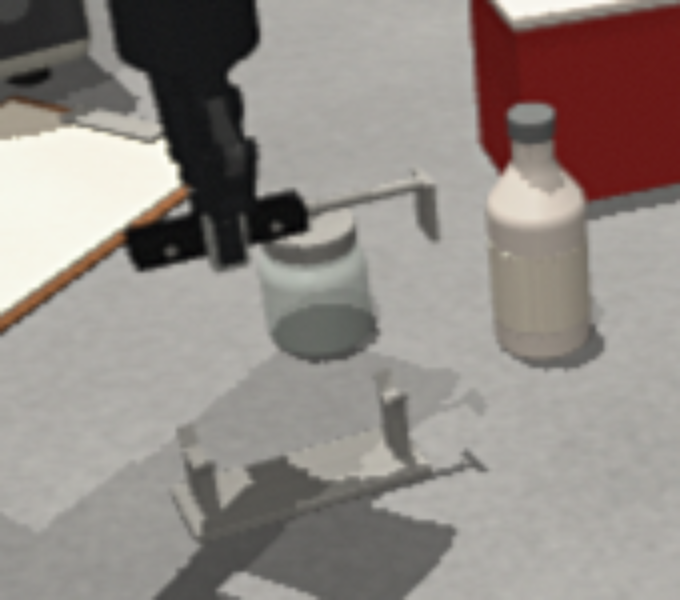

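Run:
```python
from h import *
i=ctrl.camera_info("side");s=ctrl.state()
o=s["ee_pos"]+[-0.0015,0,.0175]
H=R.from_euler("z",s["tool_rot"][2]-np.pi)
pts=[[-50,0,10],[50,0,10],[50,0,-10],[122,0,4],[122.5,-12,-34],[122.5,12,-34]]
print(((proj(i,H.apply(np.array(pts)/1000)+o)-[130,130])*4).round(0))
```

```text
[[121. 234.]
 [297. 192.]
 [301. 223.]
 [417. 174.]
 [430. 239.]
 [415. 221.]]
```

Emit:
{"op": "move_arm", "data": {"series": [[0.0, [0, 0, 0], [0, 0, -7.1]], [0.0, [0, 0, 0], [0, 0, -7.1]], [0.0, [-0.005, -0.015, 0], [0, 0, 0]], [0.0, [-0.01, -0.029, 0], [0, 0, 0]], [0.0, [-0.01, -0.029, 0], [0, 0, 0]], [0.0, [-0.01, -0.029, 0], [0, 0, 0]], [0.0, [-0.01, -0.029, 0], [0, 0, 0]], [0.0, [-0.01, -0.029, 0], [0, 0, 0]], [0.0, [-0.01, -0.029, 0], [0, 0, 0]], [0.0, [-0.01, -0.029, 0], [0, 0, 0]], [0.0, [-0.01, -0.029, 0], [0, 0, 0]], [0.0, [-0.01, -0.029, 0], [0, 0, 0]], [0.0, [-0.004, -0.015, 0], [0, 0, 0]], [0.0, [0, 0, 0], [0, 0, 0]], [0.0, [0, 0, 0], [0, 0, 0]], [0.0, [0, 0, 0], [0, 0, 0]]]}}

```text
time_s: 5.95
ee_pos: [0.5798, 0.0041, 0.1741]
tool_rot: [3.141, -0.001, -3.043]
contact_force: [0.1, 0.2, -0.5]
finger_gap: 0.244
```

Run:
```python
from h import *
s=st();i,im=cam("side","s5.png");cv2.imwrite("pics/s5c.png",cv2.resize(im[130:300,270:460],None,fx=3.5,fy=3.5))
i2,im2=cam("top","t5.png");cv2.imwrite("pics/t5c.png",cv2.resize(im2[80:280,240:400],None,fx=3,fy=3))
cam("wrist","w5.png")
```

```text
t 5.95 p [0.5798 0.0041 0.1741] rpy [ 3.1413e+00 -6.0000e-04 -3.0435e+00] F [ 0.11  0.25 -0.54] T [-0.02  0.03  0.04] gap 0.244 q [-0.07  0.47  1.63  0.    1.05 -1.74]
```

View pics/s5c.png

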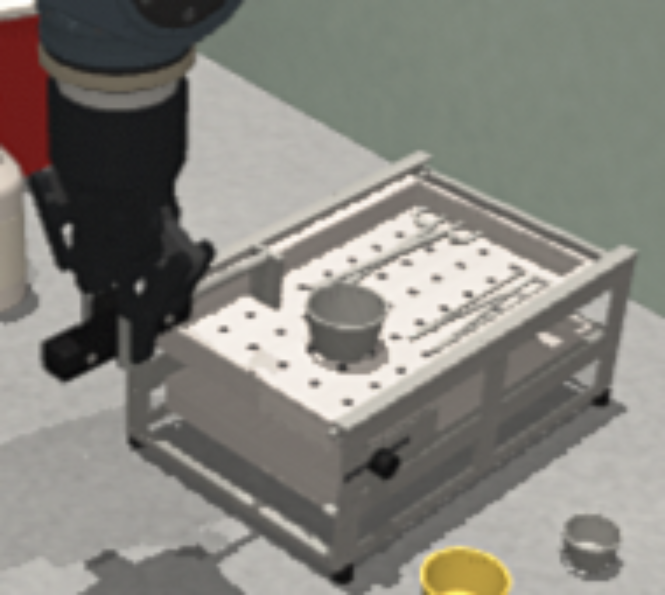

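View pics/t5c.png

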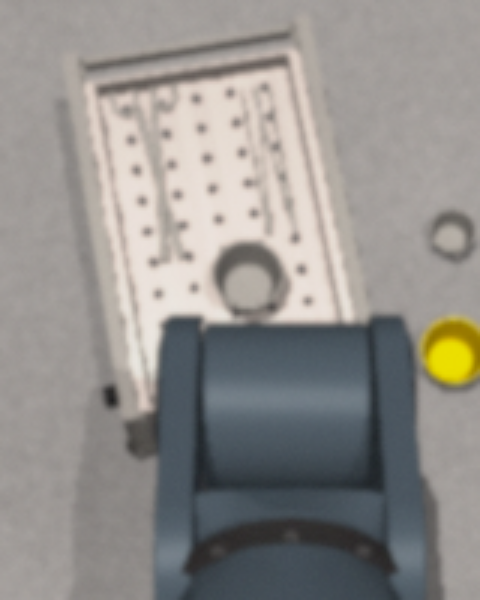

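View pics/w5.png

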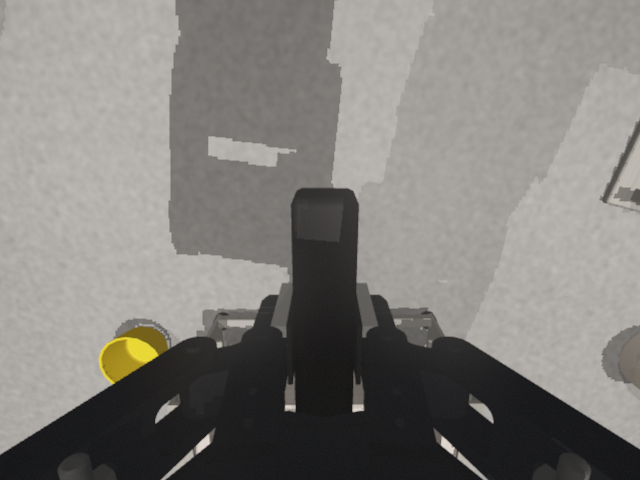

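Run:
```python
from h import *
im=cv2.imread("pics/s5.png");cv2.imwrite("pics/s5d.png",cv2.resize(im[185:245,320:380],None,fx=10,fy=10,interpolation=cv2.INTER_CUBIC))
i=ctrl.camera_info("side");s=ctrl.state()
u=np.array([np.cos(.098),np.sin(.098),0]);v=np.array([-u[1],u[0],0])
tip=s["ee_pos"]+.1185*u;tip[2]+=.0175-.034
print("pred tip",tip,((proj(i,[tip-.012*v,tip+.012*v,tip-.012*v+.005*u,tip+.038*np.array([0,0,1])])-[320,185])*10+5).round())
```

```text
pred tip [0.69793768 0.01565529 0.15783125] [[279. 339.]
 [201. 294.]
 [295. 330.]
 [247. 168.]]
```

View pics/s5d.png

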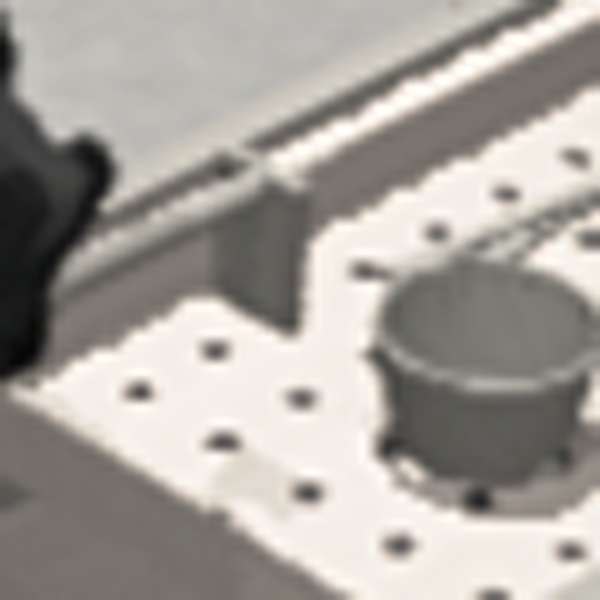

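The plate tip lies within about 2 mm of prediction, some 18 mm behind the rim and level. Descend.

Emit:
{"op": "move_arm", "data": {"series": [[0.0, [0, 0, 0.013], [0, 0, 0]], [0.0, [0, 0, 0.013], [0, 0, 0]], [0.0, [0, 0, 0.01], [0, 0, 0]], [0.0, [0, 0, 0.006], [0, 0, 0]], [0.0, [0, 0, 0.005], [0, 0, 0]], [0.0, [0, 0, 0.005], [0, 0, 0]], [0.0, [0, 0, 0], [0, 0, 0]], [0.0, [0, 0, 0], [0, 0, 0]]]}}

```text
time_s: 6.9
ee_pos: [0.5804, 0.0032, 0.1225]
tool_rot: [-3.142, 0.0, -3.044]
contact_force: [-0.2, 0.3, -1.1]
finger_gap: 0.243
```

Run:
```python
from h import *
s=st();i,im=cam("side","s6.png");cv2.imwrite("pics/s6c.png",cv2.resize(im[170:290,290:410],None,fx=5,fy=5,interpolation=cv2.INTER_CUBIC))
```

```text
t 6.9 p [0.5804 0.0032 0.1225] rpy [-3.1415e+00  3.0000e-04 -3.0437e+00] F [-0.16  0.33 -1.08] T [-0.02  0.01 -0.02] gap 0.243 q [-0.07  0.53  1.67 -0.    0.94 -1.74]
```

View pics/s6c.png

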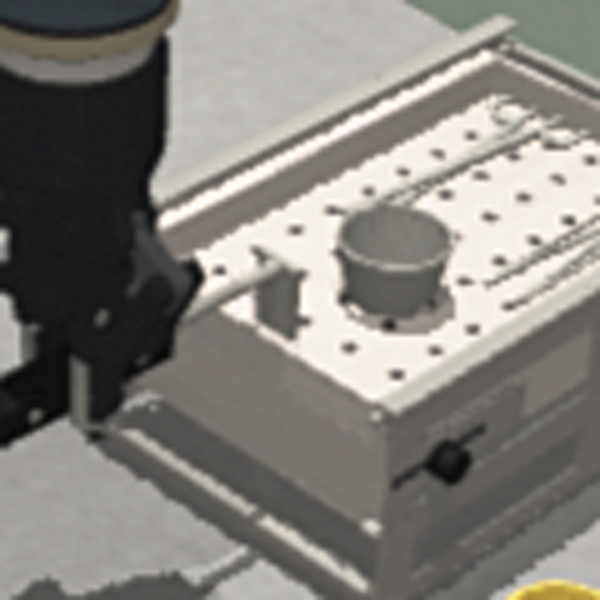

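The plate is down inside behind the rim, with force near zero. Start drawing slowly.

Emit:
{"op": "move_arm", "data": {"series": [[0.0, [0.001, 0, 0], [0, 0, 0]], [0.0, [0.002, 0, 0], [0, 0, 0]], [0.0, [0.002, 0, 0], [0, 0, 0]], [0.0, [0.002, 0, 0], [0, 0, 0]], [0.0, [0.001, 0, 0], [0, 0, 0]], [0.0, [0.001, 0, 0], [0, 0, 0]], [0.0, [0.001, 0, 0], [0, 0, 0]], [0.0, [0.001, 0, 0], [0, 0, 0]], [0.0, [0.001, 0, 0], [0, 0, 0]], [0.0, [0.001, 0, 0], [0, 0, 0]], [0.0, [0.001, 0, 0], [0, 0, 0]], [0.0, [0.001, 0, 0], [0, 0, 0]]]}}

```text
time_s: 8.15
ee_pos: [0.5652, 0.0018, 0.1223]
tool_rot: [-3.142, 0.0, -3.044]
contact_force: [-1.3, -0.1, -1.8]
finger_gap: 0.249
```

Emit:
{"op": "move_arm", "data": {"series": [[0.0, [0.001, 0, 0], [0, 0, 0]], [0.0, [0.001, 0, 0], [0, 0, 0]], [0.0, [0.001, 0, 0], [0, 0, 0]], [0.0, [0.001, 0, 0], [0, 0, 0]], [0.0, [0.001, 0, 0], [0, 0, 0]], [0.0, [0.001, 0, 0], [0, 0, 0]], [0.0, [0.001, 0, 0], [0, 0, 0]], [0.0, [0.001, 0, 0], [0, 0, 0]]]}}

```text
time_s: 8.95
ee_pos: [0.5574, 0.001, 0.1224]
tool_rot: [-3.142, 0.0, -3.044]
contact_force: [2.8, 1.1, -2.7]
finger_gap: 0.249
```

Run:
```python
from h import *
s=st();i,im=cam("side","s7.png");cv2.imwrite("pics/s7c.png",cv2.resize(im[170:290,290:410],None,fx=5,fy=5,interpolation=cv2.INTER_CUBIC))
```

```text
t 8.95 p [0.5574 0.001  0.1224] rpy [-3.1416e+00  3.0000e-04 -3.0437e+00] F [ 2.84  1.09 -2.67] T [ 0.08 -0.6   0.05] gap 0.249 q [-0.08  0.5   1.73  0.    0.91 -1.75]
```

View pics/s7c.png

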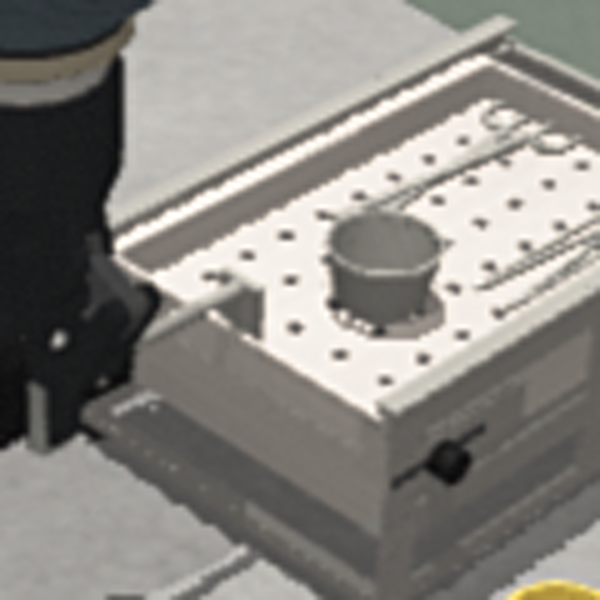

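The hook has engaged. The tray moves at roughly 3-4 N of drag and the cup is upright. Continue well short of the earliest stop.

Emit:
{"op": "move_arm", "data": {"series": [[0.0, [0.0015, 0, 0], [0, 0, 0]], [0.0, [0.0015, 0, 0], [0, 0, 0]], [0.0, [0.0015, 0, 0], [0, 0, 0]], [0.0, [0.0015, 0, 0], [0, 0, 0]], [0.0, [0.0015, 0, 0], [0, 0, 0]], [0.0, [0.0015, 0, 0], [0, 0, 0]], [0.0, [0.0015, 0, 0], [0, 0, 0]], [0.0, [0.0015, 0, 0], [0, 0, 0]], [0.0, [0.0015, 0, 0], [0, 0, 0]], [0.0, [0.0015, 0, 0], [0, 0, 0]]]}}

```text
time_s: 10.0
ee_pos: [0.5423, -0.0004, 0.1223]
tool_rot: [3.142, 0.0, -3.044]
contact_force: [3.1, 0.7, -2.5]
finger_gap: 0.245
```

Emit:
{"op": "move_arm", "data": {"series": [[0.0, [0.0015, 0, 0], [0, 0, 0]], [0.0, [0.0015, 0, 0], [0, 0, 0]], [0.0, [0.0015, 0, 0], [0, 0, 0]], [0.0, [0.0015, 0, 0], [0, 0, 0]], [0.0, [0.0015, 0, 0], [0, 0, 0]], [0.0, [0.0015, 0, 0], [0, 0, 0]], [0.0, [0.0015, 0, 0], [0, 0, 0]], [0.0, [0.0015, 0, 0], [0, 0, 0]], [0.0, [0.0015, 0, 0], [0, 0, 0]], [0.0, [0.0015, 0, 0], [0, 0, 0]]]}}

```text
time_s: 11.0
ee_pos: [0.5274, -0.0019, 0.1223]
tool_rot: [3.142, -0.0, -3.044]
contact_force: [3.9, 0.6, -1.6]
finger_gap: 0.241
```

Emit:
{"op": "move_arm", "data": {"series": [[0.0, [0.0015, 0, 0], [0, 0, 0]], [0.0, [0.0015, 0, 0], [0, 0, 0]], [0.0, [0.0015, 0, 0], [0, 0, 0]], [0.0, [0.0015, 0, 0], [0, 0, 0]], [0.0, [0.0015, 0, 0], [0, 0, 0]], [0.0, [0.0015, 0, 0], [0, 0, 0]], [0.0, [0.0015, 0, 0], [0, 0, 0]], [0.0, [0.0015, 0, 0], [0, 0, 0]], [0.0, [0.0015, 0, 0], [0, 0, 0]], [0.0, [0.0015, 0, 0], [0, 0, 0]]]}}

```text
time_s: 12.0
ee_pos: [0.5125, -0.0034, 0.1223]
tool_rot: [-3.142, 0.0, -3.044]
contact_force: [2.7, -0.1, -2.2]
finger_gap: 0.247
```

Run:
```python
from h import *
s=st();i,im=cam("side","s8.png");cv2.imwrite("pics/s8c.png",cv2.resize(im[170:290,290:410],None,fx=5,fy=5,interpolation=cv2.INTER_CUBIC))
```

```text
t 12.0 p [ 0.5125 -0.0034  0.1223] rpy [-3.1416  0.     -3.0436] F [ 2.68 -0.14 -2.21] T [ 0.07 -0.59  0.03] gap 0.247 q [-0.1   0.43  1.85 -0.    0.87 -1.77]
```

View pics/s8c.png

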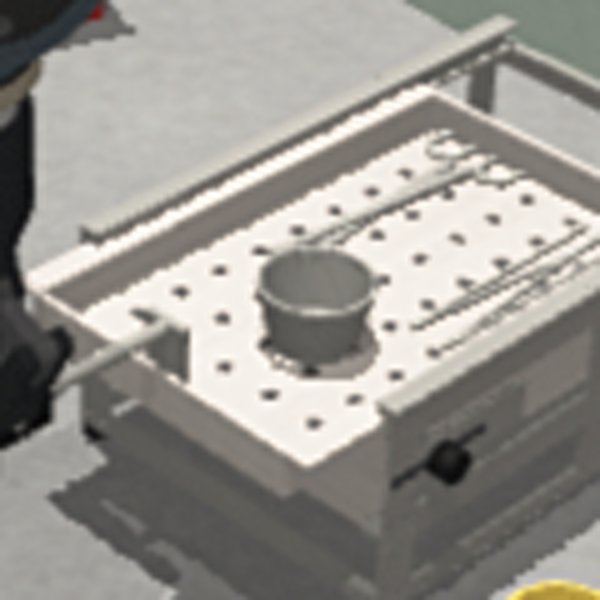

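Emit:
{"op": "move_arm", "data": {"series": [[0.0, [0.001, 0, 0], [0, 0, 0]], [0.0, [0.001, 0, 0], [0, 0, 0]], [0.0, [0.001, 0, 0], [0, 0, 0]], [0.0, [0.001, 0, 0], [0, 0, 0]], [0.0, [0.001, 0, 0], [0, 0, 0]], [0.0, [0.001, 0, 0], [0, 0, 0]], [0.0, [0.001, 0, 0], [0, 0, 0]], [0.0, [0.001, 0, 0], [0, 0, 0]], [0.0, [0.001, 0, 0], [0, 0, 0]], [0.0, [0.001, 0, 0], [0, 0, 0]], [0.0, [0.001, 0, 0], [0, 0, 0]], [0.0, [0.001, 0, 0], [0, 0, 0]]]}}

```text
time_s: 13.25
ee_pos: [0.5005, -0.0045, 0.1223]
tool_rot: [-3.142, -0.0, -3.044]
contact_force: [4.6, 0.5, -2.1]
finger_gap: 0.248
```

Emit:
{"op": "move_arm", "data": {"series": [[0.0, [0.0006, 0, 0], [0, 0, 0]], [0.0, [0.0006, 0, 0], [0, 0, 0]], [0.0, [0.0006, 0, 0], [0, 0, 0]], [0.0, [0.0006, 0, 0], [0, 0, 0]], [0.0, [0.0006, 0, 0], [0, 0, 0]]]}}

```text
time_s: 13.75
ee_pos: [0.4976, -0.0048, 0.1223]
tool_rot: [-3.142, 0.0, -3.044]
contact_force: [3.8, 0.5, -2.5]
finger_gap: 0.245
```

Emit:
{"op": "move_arm", "data": {"series": [[0.0, [0.0006, 0, 0], [0, 0, 0]], [0.0, [0.0006, 0, 0], [0, 0, 0]], [0.0, [0.0006, 0, 0], [0, 0, 0]], [0.0, [0.0006, 0, 0], [0, 0, 0]], [0.0, [0.0006, 0, 0], [0, 0, 0]]]}}

```text
time_s: 14.25
ee_pos: [0.4946, -0.0051, 0.1223]
tool_rot: [-3.142, 0.0, -3.044]
contact_force: [4.3, 0.3, -2.1]
finger_gap: 0.246
```

Emit:
{"op": "move_arm", "data": {"series": [[0.0, [0.0005, 0, 0], [0, 0, 0]], [0.0, [0.0005, 0, 0], [0, 0, 0]], [0.0, [0.0005, 0, 0], [0, 0, 0]], [0.0, [0.0005, 0, 0], [0, 0, 0]]]}}

```text
time_s: 14.65
ee_pos: [0.4926, -0.0053, 0.1223]
tool_rot: [3.142, 0.0, -3.044]
contact_force: [3.5, -0.2, -2.5]
finger_gap: 0.249
```

Emit:
{"op": "move_arm", "data": {"series": [[0.0, [0.0005, 0, 0], [0, 0, 0]], [0.0, [0.0005, 0, 0], [0, 0, 0]], [0.0, [0.0005, 0, 0], [0, 0, 0]], [0.0, [0.0005, 0, 0], [0, 0, 0]]]}}

```text
time_s: 15.05
ee_pos: [0.4906, -0.0055, 0.1223]
tool_rot: [-3.142, -0.0, -3.044]
contact_force: [3.3, 0.4, -2.5]
finger_gap: 0.245
```

Emit:
{"op": "move_arm", "data": {"series": [[0.0, [0.0005, 0, 0], [0, 0, 0]], [0.0, [0.0005, 0, 0], [0, 0, 0]], [0.0, [0.0005, 0, 0], [0, 0, 0]], [0.0, [0.0005, 0, 0], [0, 0, 0]]]}}

```text
time_s: 15.45
ee_pos: [0.4886, -0.0057, 0.1223]
tool_rot: [-3.142, -0.0, -3.044]
contact_force: [3.7, -0.6, -2.1]
finger_gap: 0.244
```

Emit:
{"op": "move_arm", "data": {"series": [[0.0, [0.0005, 0, 0], [0, 0, 0]], [0.0, [0.0005, 0, 0], [0, 0, 0]], [0.0, [0.0005, 0, 0], [0, 0, 0]], [0.0, [0.0005, 0, 0], [0, 0, 0]]]}}

```text
time_s: 15.85
ee_pos: [0.4866, -0.0059, 0.1223]
tool_rot: [3.142, -0.0, -3.044]
contact_force: [4.4, 0.1, -2.9]
finger_gap: 0.247
```

Emit:
{"op": "move_arm", "data": {"series": [[0.0, [0.0005, 0, 0], [0, 0, 0]], [0.0, [0.0005, 0, 0], [0, 0, 0]], [0.0, [0.0005, 0, 0], [0, 0, 0]], [0.0, [0.0005, 0, 0], [0, 0, 0]]]}}

```text
time_s: 16.25
ee_pos: [0.4847, -0.0061, 0.1223]
tool_rot: [-3.142, 0.0, -3.044]
contact_force: [3.8, 0.5, -2.8]
finger_gap: 0.245
```

Emit:
{"op": "move_arm", "data": {"series": [[0.0, [0.0005, 0, 0], [0, 0, 0]], [0.0, [0.0005, 0, 0], [0, 0, 0]], [0.0, [0.0005, 0, 0], [0, 0, 0]], [0.0, [0.0005, 0, 0], [0, 0, 0]]]}}

```text
time_s: 16.65
ee_pos: [0.4827, -0.0063, 0.1223]
tool_rot: [3.142, 0.0, -3.044]
contact_force: [3.4, 0.0, -2.4]
finger_gap: 0.246
```

Emit:
{"op": "move_arm", "data": {"series": [[0.0, [0.0005, 0, 0], [0, 0, 0]], [0.0, [0.0005, 0, 0], [0, 0, 0]], [0.0, [0.0005, 0, 0], [0, 0, 0]], [0.0, [0.0005, 0, 0], [0, 0, 0]]]}}

```text
time_s: 17.05
ee_pos: [0.4811, -0.0065, 0.1224]
tool_rot: [-3.141, 0.001, -3.044]
contact_force: [7.6, 0.3, -4.2]
finger_gap: 0.243
```

Force jumped from 3.5 to 7.6 N, so the stop is reached. Ease on in very small steps.

Emit:
{"op": "move_arm", "data": {"series": [[0.0, [0.0002, 0, 0], [0, 0, 0]], [0.0, [0, 0, 0], [0, 0, 0]]]}}

```text
time_s: 17.25
ee_pos: [0.4811, -0.0065, 0.1224]
tool_rot: [-3.141, 0.001, -3.044]
contact_force: [7.2, 0.3, -4.5]
finger_gap: 0.244
```

Emit:
{"op": "move_arm", "data": {"series": [[0.0, [0.0003, 0, 0], [0, 0, 0]], [0.0, [0.0003, 0, 0], [0, 0, 0]]]}}

```text
time_s: 17.45
ee_pos: [0.481, -0.0067, 0.1225]
tool_rot: [-3.141, 0.003, -3.044]
contact_force: [11.0, 0.2, -4.5]
finger_gap: 0.246
```

Emit:
{"op": "move_arm", "data": {"series": [[0.0, [0.0002, 0, 0], [0, 0, 0]], [0.0, [0, 0, 0], [0, 0, 0]], [0.0, [0, 0, 0], [0, 0, 0]]]}}

```text
time_s: 17.75
ee_pos: [0.4809, -0.0068, 0.1226]
tool_rot: [-3.141, 0.003, -3.044]
contact_force: [11.6, -0.3, -5.9]
finger_gap: 0.247
```

Emit:
{"op": "move_arm", "data": {"series": [[0.0, [0, 0, 0], [0, 0, 0]], [0.0, [0, 0, 0], [0, 0, 0]], [0.0, [0, 0, 0], [0, 0, 0]], [0.0, [0, 0, 0], [0, 0, 0]], [0.0, [0, 0, 0], [0, 0, 0]]]}}

```text
time_s: 18.25
ee_pos: [0.4809, -0.0067, 0.1225]
tool_rot: [-3.141, 0.003, -3.044]
contact_force: [10.2, -0.3, -6.3]
finger_gap: 0.245
```

Run:
```python
from h import *
s=st();i,im=cam("side","s9.png");cv2.imwrite("pics/s9c.png",cv2.resize(im[160:310,260:430],None,fx=4.5,fy=4,interpolation=cv2.INTER_CUBIC))
```

```text
t 18.25 p [ 0.4809 -0.0067  0.1225] rpy [-3.1411e+00  2.8000e-03 -3.0439e+00] F [10.22 -0.26 -6.3 ] T [-0.06 -1.38 -0.07] gap 0.245 q [-0.11  0.38  1.93  0.    0.83 -1.78]
```

View pics/s9c.png

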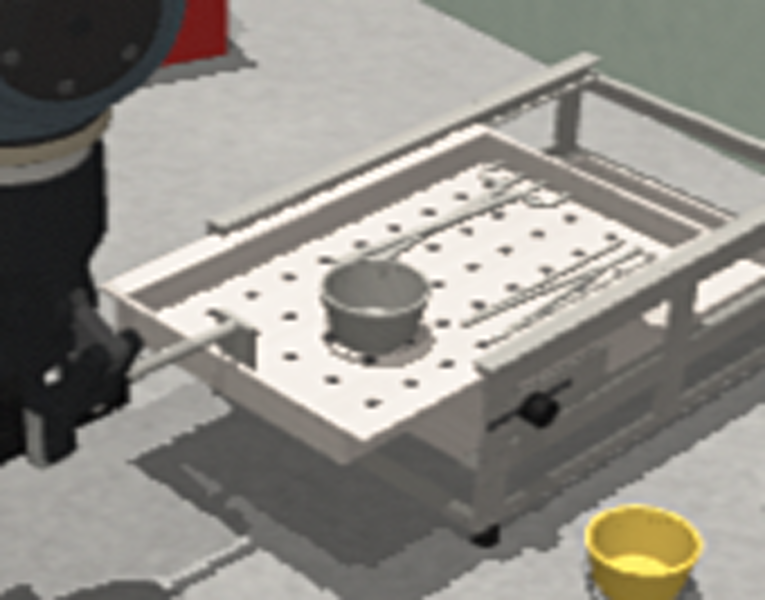

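Emit:
{"op": "move_arm", "data": {"series": [[0.0, [0.0002, 0, 0], [0, 0, 0]], [0.0, [0.0001, 0, 0], [0, 0, 0]], [0.0, [0, 0, 0], [0, 0, 0]], [0.0, [0, 0, 0], [0, 0, 0]], [0.0, [0, 0, 0], [0, 0, 0]], [0.0, [0, 0, 0], [0, 0, 0]]]}}

```text
time_s: 18.9
ee_pos: [0.4809, -0.0068, 0.1226]
tool_rot: [-3.141, 0.003, -3.044]
contact_force: [11.4, 0.2, -7.0]
finger_gap: 0.245
```

Steady at about 11.5 N with no further travel: firm against the stop. Unhook by easing back 9 mm, then up.

Emit:
{"op": "move_arm", "data": {"series": [[0.0, [-0.0005, 0, 0], [0, 0, 0]], [0.0, [-0.0005, 0, 0], [0, 0, 0]], [0.0, [-0.0005, 0, 0], [0, 0, 0]], [0.0, [-0.0005, 0, 0], [0, 0, 0]], [0.0, [-0.001, 0, 0], [0, 0, 0]], [0.0, [-0.001, 0, 0], [0, 0, 0]], [0.0, [-0.001, 0, 0], [0, 0, 0]], [0.0, [-0.001, 0, 0], [0, 0, 0]], [0.0, [-0.002, 0, 0], [0, 0, 0]], [0.0, [-0.002, 0, 0], [0, 0, 0]], [0.0, [0, 0, 0], [0, 0, 0]]]}}

```text
time_s: 20.0
ee_pos: [0.4897, -0.0056, 0.1223]
tool_rot: [-3.142, 0.0, -3.044]
contact_force: [0.0, 0.2, -1.9]
finger_gap: 0.249
```

Run:
```python
from h import *
s=st();i,im=cam("side","s10.png");cv2.imwrite("pics/s10c.png",cv2.resize(im[160:310,260:430],None,fx=4.5,fy=4,interpolation=cv2.INTER_CUBIC))
```

```text
t 20.0 p [ 0.4897 -0.0056  0.1223] rpy [-3.1415e+00  2.0000e-04 -3.0436e+00] F [ 0.02  0.2  -1.89] T [-0.    0.06  0.02] gap 0.249 q [-0.11  0.39  1.9  -0.    0.84 -1.78]
```

View pics/s10c.png

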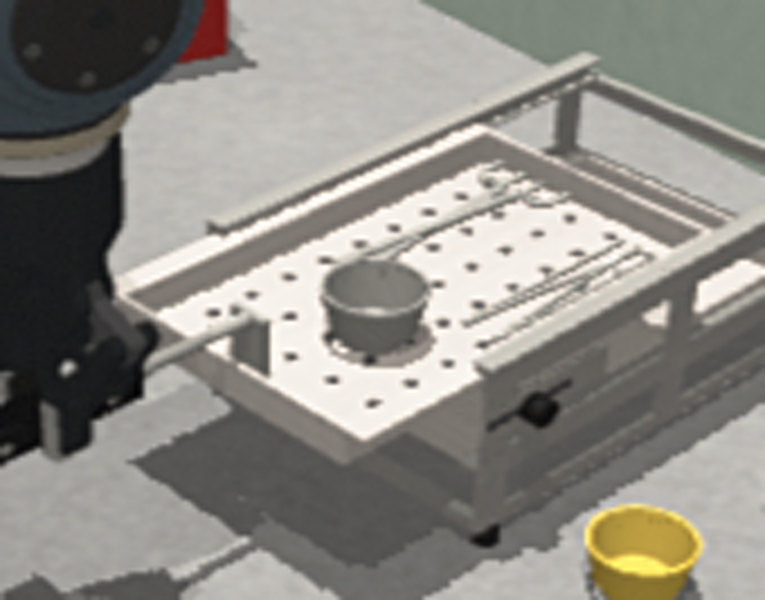

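The tray stayed put, with its corner still at crop (365,437), and the hook is free of the rim. Raise it, travel back to the rest and check the hook's attitude.

Emit:
{"op": "move_arm", "data": {"series": [[0.0, [0, 0, -0.01], [0, 0, 0]], [0.0, [0, 0, -0.02], [0, 0, 0]], [0.0, [0, 0, -0.02], [0, 0, 0]], [0.0, [0, 0, -0.01], [0, 0, 0]], [0.0, [0, 0, 0], [0, 0, 0]], [0.0, [0, 0, 0], [0, 0, 0]]]}}

```text
time_s: 20.65
ee_pos: [0.4891, -0.0056, 0.182]
tool_rot: [3.142, -0.0, -3.044]
contact_force: [-0.0, 0.1, -1.5]
finger_gap: 0.247
```

Run:
```python
from h import *
s=st();d=np.array([0.4536,0.2834,s["ee_pos"][2]])-s["ee_pos"]
print(d,totool(d,s["tool_rot"]).round(4))
```

```text
t 20.65 p [ 0.4891 -0.0056  0.182 ] rpy [ 3.1415e+00 -3.0000e-04 -3.0436e+00] F [-0.02  0.05 -1.47] T [-0.04  0.02 -0.  ] gap 0.247 q [-0.11  0.3   1.86 -0.    0.98 -1.78]
[-0.03550146  0.28902583  0.        ] [0.0071 0.2911 0.    ]
```

Emit:
{"op": "move_arm", "data": {"series": [[0.0, [0.0005, 0.015, 0], [0, 0, 0]], [0.0, [0.0007, 0.029, 0], [0, 0, 0]], [0.0, [0.0007, 0.029, 0], [0, 0, 0]], [0.0, [0.0007, 0.029, 0], [0, 0, 0]], [0.0, [0.0007, 0.029, 0], [0, 0, 0]], [0.0, [0.0007, 0.029, 0], [0, 0, 0]], [0.0, [0.0007, 0.029, 0], [0, 0, 0]], [0.0, [0.0007, 0.029, 0], [0, 0, 0]], [0.0, [0.0007, 0.029, 0], [0, 0, 0]], [0.0, [0.0007, 0.029, 0], [0, 0, 0]], [0.0, [0.0003, 0.015, 0], [0, 0, 0]], [0.0, [0, 0, 0], [0, 0, 7.1]], [0.0, [0, 0, 0], [0, 0, 7.1]], [0.0, [0, 0, 0], [0, 0, 0]], [0.0, [0, 0, 0], [0, 0, 0]]]}}

```text
time_s: 22.15
ee_pos: [0.4538, 0.2828, 0.1818]
tool_rot: [-3.141, -0.001, 2.995]
contact_force: [-0.8, 1.1, -1.5]
finger_gap: 0.245
```

Run:
```python
from h import *
s=st();i,im=cam("side","s11.png");cv2.imwrite("pics/s11c.png",cv2.resize(im[130:280,130:300],None,fx=4,fy=4))
print(totool(np.array([.4536,.2834,.035])-s["ee_pos"],s["tool_rot"]).round(4),np.degrees(2.992-s["tool_rot"][2]))
o=s["ee_pos"]+[-0.0015,0,.0175]
H=R.from_euler("z",s["tool_rot"][2]-np.pi)
pts=[[-50,0,10],[50,0,10],[50,0,-10],[122,0,4],[122.5,-12,-34],[122.5,12,-34]]
print(((proj(i,H.apply(np.array(pts)/1000)+o)-[130,130])*4).round(0))
```

```text
t 22.15 p [0.4538 0.2828 0.1818] rpy [-3.141e+00 -7.000e-04  2.995e+00] F [-0.77  1.11 -1.55] T [ 0.04 -0.04 -0.05] gap 0.245 q [ 0.47  0.38  1.74 -0.    1.02 -0.95]
[0.0002 0.0006 0.1468] -0.16975926020207244
[[120. 220.]
 [296. 178.]
 [300. 209.]
 [417. 160.]
 [431. 226.]
 [416. 208.]]
```

View pics/s11c.png

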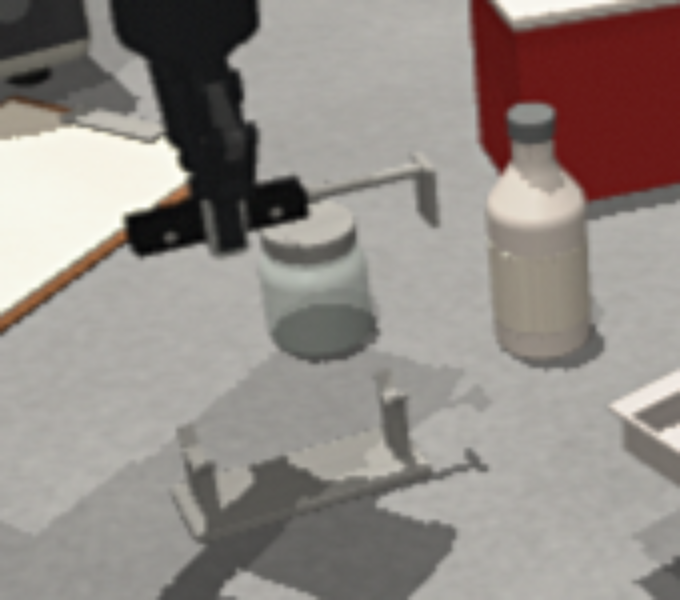

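The hook sits in the hand as before. Lower into the rest.

Emit:
{"op": "move_arm", "data": {"series": [[0.0, [0, 0.0005, 0.01], [0, 0, 0]], [0.0, [0, 0, 0.02], [0, 0, 0]], [0.0, [0, 0, 0.02], [0, 0, 0]], [0.0, [0, 0, 0.02], [0, 0, 0]], [0.0, [0, 0, 0.015], [0, 0, 0]], [0.0, [0, 0, 0.01], [0, 0, 0]], [0.0, [0, 0, 0.008], [0, 0, 0]], [0.0, [0, 0, 0.007], [0, 0, 0]], [0.0, [0, 0, 0], [0, 0, 0]], [0.0, [0, 0, 0], [0, 0, 0]]]}}

```text
time_s: 23.2
ee_pos: [0.4541, 0.2838, 0.0726]
tool_rot: [3.141, 0.0, 2.992]
contact_force: [-0.1, 0.1, -0.8]
finger_gap: 0.241
```

Run:
```python
from h import *
s=st();i,im=cam("side","s12.png");cv2.imwrite("pics/s12c.png",cv2.resize(im[170:280,150:270],None,fx=5,fy=5,interpolation=cv2.INTER_CUBIC));cam("wrist","w12.png")
print(totool(np.array([.4536,.2834,.035])-s["ee_pos"],s["tool_rot"]).round(4))
```

```text
t 23.2 p [0.4541 0.2838 0.0726] rpy [3.1413e+00 5.0000e-04 2.9919e+00] F [-0.14  0.13 -0.78] T [-0.04  0.01  0.04] gap 0.241 q [ 0.47  0.54  1.81 -0.    0.79 -0.95]
[ 0.0005 -0.0005  0.0376]
```

View pics/s12c.png

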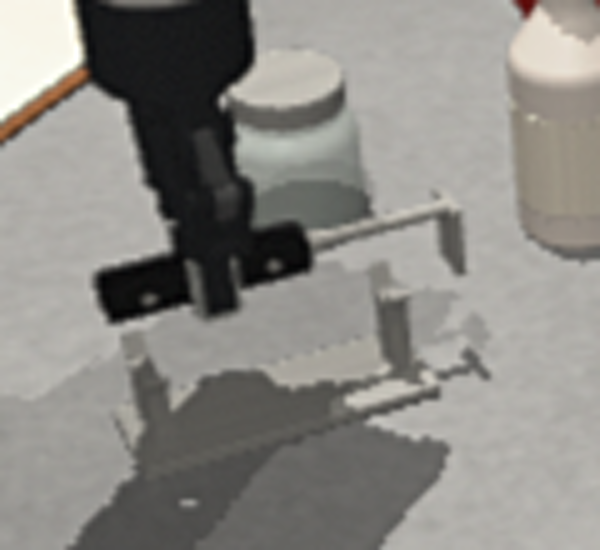

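View pics/w12.png

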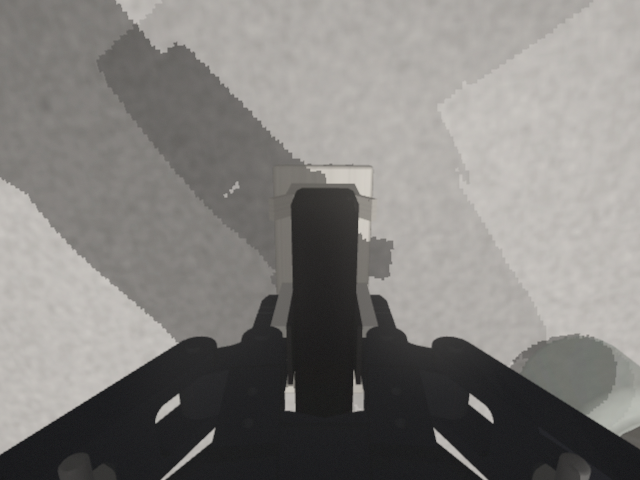

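Aligned over both forks, handle at columns 292-358 against a rest plate at 274-373. Lower the last 37 mm gently.

Emit:
{"op": "move_arm", "data": {"series": [[0.0, [0, 0, 0.006], [0, 0, 0]], [0.0, [0, 0, 0.006], [0, 0, 0]], [0.0, [0, 0, 0.006], [0, 0, 0]], [0.0, [0, 0, 0.006], [0, 0, 0]], [0.0, [0, 0, 0.005], [0, 0, 0]], [0.0, [0, 0, 0.003], [0, 0, 0]], [0.0, [0, 0, 0.002], [0, 0, 0]], [0.0, [0, 0, 0], [0, 0, 0]], [0.0, [0, 0, 0], [0, 0, 0]]]}}

```text
time_s: 24.2
ee_pos: [0.454, 0.2838, 0.0384]
tool_rot: [3.141, 0.0, 2.992]
contact_force: [0.6, 0.7, -1.4]
finger_gap: 0.247
```

Emit:
{"op": "move_arm", "data": {"series": [[0.0, [0, 0, 0.0015], [0, 0, 0]], [0.0, [0, 0, 0.0015], [0, 0, 0]], [0.0, [0, 0, 0.001], [0, 0, 0]], [0.0, [0, 0, 0], [0, 0, 0]], [0.0, [0, 0, 0], [0, 0, 0]]]}}

```text
time_s: 24.7
ee_pos: [0.454, 0.2838, 0.0349]
tool_rot: [3.141, 0.0, 2.992]
contact_force: [-3.8, -2.0, 9.3]
finger_gap: 0.247
```

Seated: 9 N upward at the original height. Ease off slightly, then open.

Emit:
{"op": "move_arm", "data": {"series": [[0.0, [0, 0, -0.0005], [0, 0, 0]], [0.0, [0, 0, 0], [0, 0, 0]], [0.03, [0, 0, 0], [0, 0, 0]], [0.04, [0, 0, 0], [0, 0, 0]], [0.06, [0, 0, 0], [0, 0, 0]], [0.085, [0, 0, 0], [0, 0, 0]], [0.085, [0, 0, 0], [0, 0, 0]], [0.085, [0, 0, 0], [0, 0, 0]], [0.085, [0, 0, 0], [0, 0, 0]], [0.085, [0, 0, 0], [0, 0, 0]], [0.085, [0, 0, 0], [0, 0, 0]]]}}

```text
time_s: 25.8
ee_pos: [0.4539, 0.2838, 0.0348]
tool_rot: [3.142, 0.0, 2.992]
contact_force: [-0.1, -0.2, -0.2]
finger_gap: 0.994
```

Run:
```python
from h import *
s=st();cam("wrist","w13.png")
```

```text
t 25.8 p [0.4539 0.2838 0.0348] rpy [3.1416 0.     2.9917] F [-0.06 -0.16 -0.2 ] T [-0.02 -0.03 -0.03] gap 0.994 q [ 0.47  0.61  1.82  0.    0.71 -0.95]
```

View pics/w13.png

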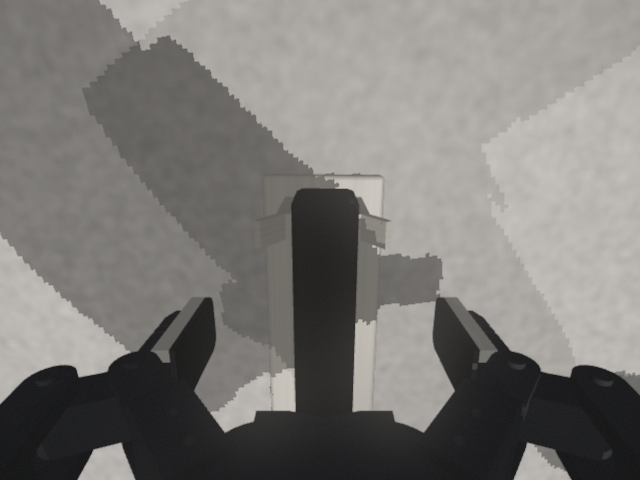

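Fingers are well clear of the handle. Retreat straight up, then look at everything.

Emit:
{"op": "move_arm", "data": {"series": [[0.085, [0, 0, -0.01], [0, 0, 0]], [0.085, [0, 0, -0.02], [0, 0, 0]], [0.085, [0, 0, -0.03], [0, 0, 0]], [0.085, [0, 0, -0.03], [0, 0, 0]], [0.085, [0, 0, -0.03], [0, 0, 0]], [0.085, [0, 0, -0.03], [0, 0, 0]], [0.085, [0.03, 0, -0.02], [0, 0, 0]], [0.085, [0.04, 0, 0], [0, 0, 0]], [0.085, [0.03, 0, 0], [0, 0, 0]], [0.085, [0, 0, 0], [0, 0, 0]], [0.085, [0, 0, 0], [0, 0, 0]]]}}

```text
time_s: 26.95
ee_pos: [0.3551, 0.2989, 0.2056]
tool_rot: [3.141, 0.001, 2.993]
contact_force: [0.3, -0.1, -0.0]
finger_gap: 0.996
```

Run:
```python
from h import *
s=st();i,im=cam("side","s14.png");cv2.imwrite("pics/s14c.png",np.vstack([cv2.resize(im[170:280,150:310],(640,440),interpolation=cv2.INTER_CUBIC)]));
i2,im2=cam("top","t14.png");
a=cv2.imread("pics/side0.png");b=cv2.imread("pics/top0.png")
cv2.imwrite("pics/diff.png",cv2.resize(np.hstack([cv2.absdiff(a,im)*2,cv2.absdiff(b,im2)*2]),(800,300)))
```

```text
t 26.95 p [0.3551 0.2989 0.2056] rpy [3.1407e+00 1.1000e-03 2.9927e+00] F [ 0.34 -0.08 -0.05] T [-0.06 -0.01 -0.01] gap 0.996 q [ 0.6   0.23  1.89 -0.    1.02 -0.82]
```

View pics/s14.png

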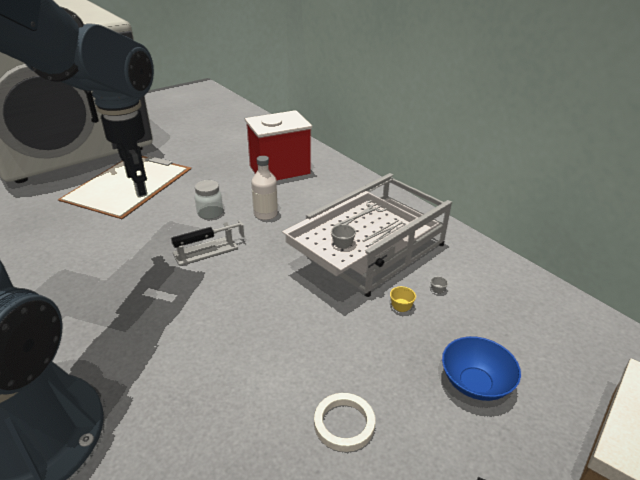

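View pics/s14c.png

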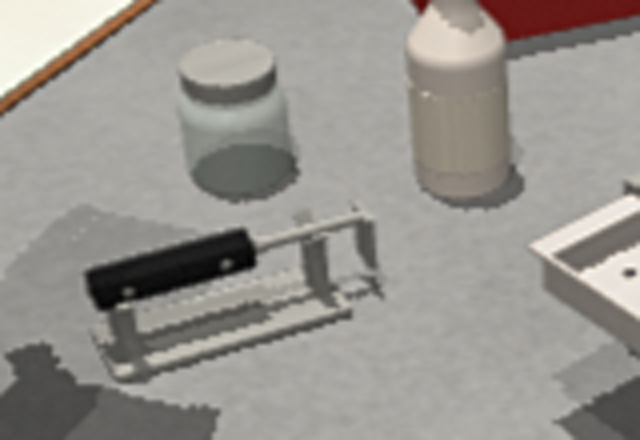

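View pics/t14.png

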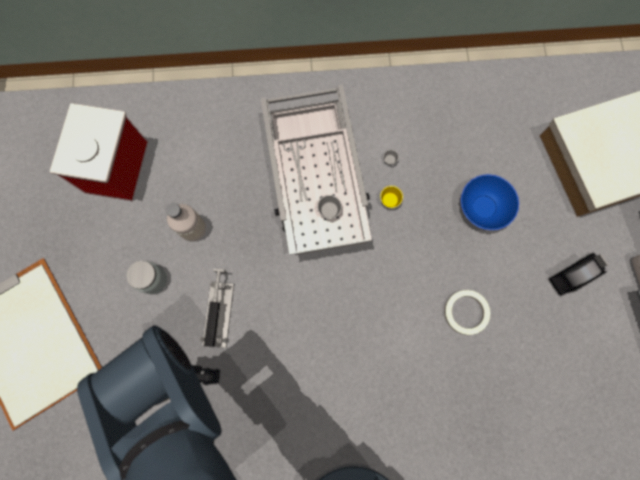

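View pics/diff.png

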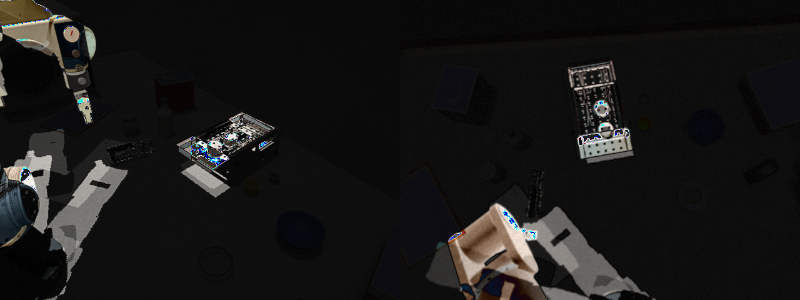

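The hook lies in both forks as at the start (handle at side 192,237) and the cup is upright at (343,236). No bystander shows in the difference image. One last comparison: has the tray stayed since the pull?

Run:
```python
import cv2,numpy as np
a=cv2.imread("pics/s9.png",0);b=cv2.imread("pics/s14.png",0)
r=(slice(205,275),slice(330,400))
print("shift tray px",cv2.phaseCorrelate(np.float32(a[r]),np.float32(b[r]),cv2.createHanningWindow((70,70),cv2.CV_32F)))
a=cv2.imread("pics/side0.png",0);r=(slice(220,268),slice(165,250))
print("shift hook px",cv2.phaseCorrelate(np.float32(a[r]),np.float32(b[r]),cv2.createHanningWindow((85,48),cv2.CV_32F)))
```

```text
shift tray px ((0.018214407344288475, 0.006692415014697417), 0.9826319514785284)
shift hook px ((0.13631973673152942, -0.11712173698419548), 0.9378707139580338)
```

```bash
python3 -c "
from workcell import ctrl
print(ctrl.hand_in())"
```

```text
the job is handed in; nothing more can be done
None
```

I drew the tray out to its stop with the hook, unhooked it, laid the hook back on its rest and handed the job in at about 27 s. I got no verdict back.

- **Pull:** the tray came out at about 3.5–4.5 N of drag. At the stop the measured horizontal force rose to 10–11.6 N, with no further travel. That held for about 1.5 s, and no reading came near 20 N, though force is only reported at the end of each move. A downward force of up to 7 N also built up on the hand, which includes the hook's own weight.
- **Tray and cup:** comparing pictures from the pull and after it, the tray moved less than 0.05 px, so it stayed at its stop. The cup is upright.
- **Hook:** it lies in both forks within about 0.2 px (roughly half a millimetre) of where it lay. The gripper is open and clear of everything.
- **Bystanders:** none shows any movement in the before-and-after pictures.
- **Disagreement:** the cameras differed by about 5 mm sideways on where the hook lay. I went with the wrist view, and the grasp came out centred.

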